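# Find the rattling tin and hold it out over the dish

## Robot

A 6-joint arm with a two-finger parallel gripper is mounted at the origin on the work surface. World frame = base frame: x ahead of the robot, y to its left, z up, the work surface at z = 0. Lengths are in m, angles in rad, forces in N, time in s.
With the tool pointing down it reaches from about 0.35 to 0.775 m from the base axis. Payload 5.5 kg.
Tool frame: the origin (TCP) lies on the centre line of the jaws, within the pads' length; the fingertips stand 11 mm ahead of it and the grasp point (between the pads) lies 8 mm behind it; z points along the fingers, y is the line along which they close (so a half turn about z gives the same grasp; the last joint's range is limited). The gripper opens to 85 mm and grips with 20 to 120 N. Pads are 22 mm wide; open, the fingers measure 114 mm over their backs; the gripper's body (76 mm by 85 mm) begins 54 mm behind the grasp point. The pads swing forward as they close: fully open they stand 13 mm farther back than shut.
Start: joints at [0.979, 0.313, 0.046, 1.304, 0, 1.431], TCP at [0.251, 0.517, 0.22] pointing down, gripper open.
Joint ranges: [-2.76, 2.76], [-0.86, 1.69], [-1.03, 1.26], [-2.2, 2.34], [-1.47, 1.5], [-3.14, 3.14]. Speed limits (rad/s): [2.57, 2.57, 3.14, 3.14, 3.14, 3.14].

## Interface

Orientations are given as a unit quaternion [w, x, y, z].
In Python, from workcell import get_state, eyes, env gives the robot as it stands.
- The arm moves only by the shell command python3 -m inch 'ROWS' [OPENING] [FORCE]. ROWS is JSON, one flat list of numbers, 4 for each row, row after row: the shift along the tool's x, y, z in cm, then the turn about the tool's z in rad. A call has exactly 5 rows; each row shifts and turns the commanded pose from where the row before left it, along the tool's axes as they then stand; what a row does not reach is not made up. A row lasts 1/12 s, in which the tool goes at most 41.7 mm and 7.16 degrees, less where a joint would pass 70% of its speed; a pose out of reach is approached as far as the arm can. A call is refused whole if a number of a shift passes 4.17 or a number of a turn 0.125, either way. A call with a gripper value outside its range is refused whole. OPENING is the opening, from -1 (shut) to 1 (fully open), set as the call begins (- or left out, the last holds). The fingers move at their own pace and stop on an object; FORCE is the grip in N (left out, the last holds). Time passes only in rows, so rows that do not move let the fingers close, or fill a call up. It gives the time, the measured TCP pose, the force, the opening and the grip force at its end, in the units of the state.
- get_state(): the state, without advancing time (a new reading comes with each control period).
- eyes.read_camera(name): name is "side" or "top"; returns the picture (384x512x3 uint8, red, green, blue); there is no depth.
- eyes.camera_info(name): a dict with "fovy" (degrees; the focal length in pixels is half the picture's height over the tangent of half this angle, whatever the lens; pixels are square), "cx", "cy" (the principal point, pixels), "xyz" and "orientation" of the camera in the world. Camera axes: x right, y down, z forward; pixel columns grow to the right and rows downward; lengths in m; the calibration is good to about 2 mm. A picture is of the moment at which its call begins. camera_info takes no time and is no camera call.
- env.hand_in(): hands the job in; it is judged then, once.
The state is a dict: "clock": time; "joint_pos": joint angles; "qvel": joint speeds; "tau": joint torques, N m; "tcp_pos": TCP position; "orientation": TCP orientation; "wrist_force": force on the tool from outside, world axes, zero at the start; "ft_torque": the same for the moment, N m; "finger_gap": finger opening in m; "grip_force": force on a finger pad.
Only numpy, scipy, OpenCV 4.12 (cv2) and the standard library are available. Lean on these libraries where they do the work, as an engineer would, in place of code of your own. Each camera call takes 0.05 s, during which the arm holds its last target. There are 200 camera calls.

## Task

One of the three sealed tins on the tray holds the dehydrator's spare clamp bolt with its loose washers; the other two are packed tight. Go along the row from your left to your right: grip each tin, lift it a hand's breadth clear over its place, shake it briskly there and back, front to back along its long side, and stand it back gently where it was (the last may stay in the gripper if it is the one). Then hold the one that rattled out over the middle of the steel dish, shake it there once more so that I can hear it, and finish while still holding it there, upright, still, about a hand's breadth above the dish, ready for me to open; leave everything else as it stands.

Things in the scene. Friction and masses are not known exactly. Their poses are not given: they have to be found in the camera images.
- tin_a: one of three alike sealed tins: upright box 84 mm (own x) by 60 (own y) by 78 tall, green, silver lid over the top 18 mm; origin at the centre of the underside, z up, axes parallel to the tray's. Each 0.39 to 0.49 kg, weight tells nothing. Any of the three may hold the bolt with 220 g of loose steel washers, which slide 44 mm along own x and knock at both ends; the other two are packed solid
- tin_b: one of three alike sealed tins: upright box 84 mm (own x) by 60 (own y) by 78 tall, green, silver lid over the top 18 mm; origin at the centre of the underside, z up, axes parallel to the tray's. Each 0.39 to 0.49 kg, weight tells nothing. Any of the three may hold the bolt with 220 g of loose steel washers, which slide 44 mm along own x and knock at both ends; the other two are packed solid
- tin_c: one of three alike sealed tins: upright box 84 mm (own x) by 60 (own y) by 78 tall, green, silver lid over the top 18 mm; origin at the centre of the underside, z up, axes parallel to the tray's. Each 0.39 to 0.49 kg, weight tells nothing. Any of the three may hold the bolt with 220 g of loose steel washers, which slide 44 mm along own x and knock at both ends; the other two are packed solid
- place_left (a point): the left (+y) of the three tin places in a row on the tray, 130 mm apart along the tray's y, on the mat's surface 6 mm above the table; axes as the tray's. A tin stands within about 15 mm of it at the start
- place_middle (a point): the middle of the three tin places in a row on the tray, 130 mm apart along the tray's y, on the mat's surface 6 mm above the table; axes as the tray's. A tin stands within about 15 mm of it at the start
- place_right (a point): the right (-y) of the three tin places in a row on the tray, 130 mm apart along the tray's y, on the mat's surface 6 mm above the table; axes as the tray's. A tin stands within about 15 mm of it at the start
- tray: fixed low black tray with an orange mat, 130 mm (own x) by 540 mm (own y), mat 6 mm and rim 10 mm above the table; origin at the centre of its underside. Own x points away from the robot, y to its left, give or take 0.13 rad
- washers (a joint): what the ear would tell: where the hidden loose washers lie along the bolt inside the rattling tin, m along that tin's x, -0.022 to 0.022 (0 at its middle). Light friction (they start to slide above about 1.2 m/s2, or tipped over 7 degrees), so it changes only when the tin that holds it is shaken along its x or tipped; it does not say which tin that is
- dish: round open steel dish, 116 mm across the rim and 28 mm tall, loose on the table beyond the tray (farther from the robot); origin at the centre of its underside
- jar_1: bystander, to be left alone: closed glass grain jar with a steel lid, 82 mm across, 146 mm tall; origin at the centre of its underside
- jar_2: bystander, to be left alone: closed glass grain jar with a steel lid, 82 mm across, 146 mm tall; origin at the centre of its underside
- tape: bystander, to be left alone: roll of cream tape, 60 mm across, 19 mm tall, flat on the tray, 106 mm past the left (+y) place; origin at the centre of its underside
- band: bystander, to be left alone: bare steel jar band (ring), 86 mm across, 17 mm tall, lying flat beside the dish on its -y side; origin at the centre of its underside
- mister: bystander, to be left alone: blue and white spray bottle, 66 mm across, 190 mm tall; origin at the centre of its underside
- scoop: bystander, to be left alone: long-handled spoon with a wooden handle, 190 mm, lying flat along x at the right
Not all that is in view belongs to the job. What is shaped like the tin_a but orange or turquoise is not meant.

How it is judged:
On the way, in this order (a step that is already met when the one before it is completed fails the run):
1. the left tin, gripped and lifted clear over its place while the other two stand at theirs, moves briskly one way (first stroke) ((((height (world z) of tin_a above 0.035 m and contact force between the fingers and tin_a above 0.5 N) and (linear speed of tin_a above 0.3 m/s or angular speed of tin_a above 1.5 rad/s) and horizontal distance between tin_a and place_left below 0.09 m) or ((height (world z) of tin_b above 0.035 m and contact force between the fingers and tin_b above 0.5 N) and (linear speed of tin_b above 0.3 m/s or angular speed of tin_b above 1.5 rad/s) and horizontal distance between tin_b and place_left below 0.09 m) or ((height (world z) of tin_c above 0.035 m and contact force between the fingers and tin_c above 0.5 N) and (linear speed of tin_c above 0.3 m/s or angular speed of tin_c above 1.5 rad/s) and horizontal distance between tin_c and place_left below 0.09 m)) and distance between any of tin_a, tin_b, tin_c and place_middle below 0.04 m and distance between any of tin_a, tin_b, tin_c and place_right below 0.04 m).
2. the left tin, gripped and lifted clear over its place while the other two stand at theirs, stops or turns back ((((height (world z) of tin_a above 0.035 m and contact force between the fingers and tin_a above 0.5 N) and (linear speed of tin_a below 0.1 m/s and angular speed of tin_a below 0.75 rad/s) and horizontal distance between tin_a and place_left below 0.09 m) or ((height (world z) of tin_b above 0.035 m and contact force between the fingers and tin_b above 0.5 N) and (linear speed of tin_b below 0.1 m/s and angular speed of tin_b below 0.75 rad/s) and horizontal distance between tin_b and place_left below 0.09 m) or ((height (world z) of tin_c above 0.035 m and contact force between the fingers and tin_c above 0.5 N) and (linear speed of tin_c below 0.1 m/s and angular speed of tin_c below 0.75 rad/s) and horizontal distance between tin_c and place_left below 0.09 m)) and distance between any of tin_a, tin_b, tin_c and place_middle below 0.04 m and distance between any of tin_a, tin_b, tin_c and place_right below 0.04 m).
3. the left tin, gripped and lifted clear over its place while the other two stand at theirs, moves briskly again (second stroke) (all of step 1).
4. the middle tin, gripped and lifted clear over its place while the other two stand at theirs, moves briskly one way (first stroke) ((((height (world z) of tin_a above 0.035 m and contact force between the fingers and tin_a above 0.5 N) and (linear speed of tin_a above 0.3 m/s or angular speed of tin_a above 1.5 rad/s) and horizontal distance between tin_a and place_middle below 0.09 m) or ((height (world z) of tin_b above 0.035 m and contact force between the fingers and tin_b above 0.5 N) and (linear speed of tin_b above 0.3 m/s or angular speed of tin_b above 1.5 rad/s) and horizontal distance between tin_b and place_middle below 0.09 m) or ((height (world z) of tin_c above 0.035 m and contact force between the fingers and tin_c above 0.5 N) and (linear speed of tin_c above 0.3 m/s or angular speed of tin_c above 1.5 rad/s) and horizontal distance between tin_c and place_middle below 0.09 m)) and distance between any of tin_a, tin_b, tin_c and place_left below 0.04 m and distance between any of tin_a, tin_b, tin_c and place_right below 0.04 m).
5. the middle tin, gripped and lifted clear over its place while the other two stand at theirs, stops or turns back ((((height (world z) of tin_a above 0.035 m and contact force between the fingers and tin_a above 0.5 N) and (linear speed of tin_a below 0.1 m/s and angular speed of tin_a below 0.75 rad/s) and horizontal distance between tin_a and place_middle below 0.09 m) or ((height (world z) of tin_b above 0.035 m and contact force between the fingers and tin_b above 0.5 N) and (linear speed of tin_b below 0.1 m/s and angular speed of tin_b below 0.75 rad/s) and horizontal distance between tin_b and place_middle below 0.09 m) or ((height (world z) of tin_c above 0.035 m and contact force between the fingers and tin_c above 0.5 N) and (linear speed of tin_c below 0.1 m/s and angular speed of tin_c below 0.75 rad/s) and horizontal distance between tin_c and place_middle below 0.09 m)) and distance between any of tin_a, tin_b, tin_c and place_left below 0.04 m and distance between any of tin_a, tin_b, tin_c and place_right below 0.04 m).
6. the middle tin, gripped and lifted clear over its place while the other two stand at theirs, moves briskly again (second stroke) (all of step 4).
7. the right tin, gripped and lifted clear over its place while the other two stand at theirs, moves briskly one way (first stroke) ((((height (world z) of tin_a above 0.035 m and contact force between the fingers and tin_a above 0.5 N) and (linear speed of tin_a above 0.3 m/s or angular speed of tin_a above 1.5 rad/s) and horizontal distance between tin_a and place_right below 0.09 m) or ((height (world z) of tin_b above 0.035 m and contact force between the fingers and tin_b above 0.5 N) and (linear speed of tin_b above 0.3 m/s or angular speed of tin_b above 1.5 rad/s) and horizontal distance between tin_b and place_right below 0.09 m) or ((height (world z) of tin_c above 0.035 m and contact force between the fingers and tin_c above 0.5 N) and (linear speed of tin_c above 0.3 m/s or angular speed of tin_c above 1.5 rad/s) and horizontal distance between tin_c and place_right below 0.09 m)) and distance between any of tin_a, tin_b, tin_c and place_left below 0.04 m and distance between any of tin_a, tin_b, tin_c and place_middle below 0.04 m).
8. the right tin, gripped and lifted clear over its place while the other two stand at theirs, stops or turns back ((((height (world z) of tin_a above 0.035 m and contact force between the fingers and tin_a above 0.5 N) and (linear speed of tin_a below 0.1 m/s and angular speed of tin_a below 0.75 rad/s) and horizontal distance between tin_a and place_right below 0.09 m) or ((height (world z) of tin_b above 0.035 m and contact force between the fingers and tin_b above 0.5 N) and (linear speed of tin_b below 0.1 m/s and angular speed of tin_b below 0.75 rad/s) and horizontal distance between tin_b and place_right below 0.09 m) or ((height (world z) of tin_c above 0.035 m and contact force between the fingers and tin_c above 0.5 N) and (linear speed of tin_c below 0.1 m/s and angular speed of tin_c below 0.75 rad/s) and horizontal distance between tin_c and place_right below 0.09 m)) and distance between any of tin_a, tin_b, tin_c and place_left below 0.04 m and distance between any of tin_a, tin_b, tin_c and place_middle below 0.04 m).
9. the right tin, gripped and lifted clear over its place while the other two stand at theirs, moves briskly again (second stroke) (all of step 7).
10. a tin gripped and lifted clear over the dish is heard to rattle (its washers slide) while the other two stand still ((((height (world z) of tin_a above 0.035 m and contact force between the fingers and tin_a above 0.5 N) and horizontal distance between tin_a and dish below 0.07 m and linear speed of each of tin_b, tin_c below 0.03 m/s) or ((height (world z) of tin_b above 0.035 m and contact force between the fingers and tin_b above 0.5 N) and horizontal distance between tin_b and dish below 0.07 m and linear speed of each of tin_a, tin_c below 0.03 m/s) or ((height (world z) of tin_c above 0.035 m and contact force between the fingers and tin_c above 0.5 N) and horizontal distance between tin_c and dish below 0.07 m and linear speed of each of tin_a, tin_b below 0.03 m/s)) and (velocity of joint washers above 0.08 m/s or velocity of joint washers below -0.08 m/s)).
At the end, for the whole second after the job is handed in: One tin is gripped over the dish: centre within 35 mm of the dish's, underside 60 to 200 mm above the table, upright within 0.2 rad, still, not touching the dish (it rattled there). The other tins stand upright, let go, within 35 mm of their starts; dish and bystanders within 20 mm (((horizontal distance between tin_a and dish below 0.035 m and height (world z) of tin_a between 0.06 and 0.2 m and angle between tin_a's own z axis and vertical below 0.2 rad and contact force between the fingers and tin_a above 1 N and contact force between tin_a and dish below 0.1 N and linear speed of tin_a below 0.05 m/s and distance of each of tin_b, tin_c from where it was at the start of the episode below 0.035 m and angle between each of tin_b, tin_c's own z axis and vertical below 0.1 rad and contact force between the fingers and tin_b below 0.1 N and linear speed of each of tin_b, tin_c below 0.03 m/s and contact force between the fingers and tin_c below 0.1 N) or (horizontal distance between tin_b and dish below 0.035 m and height (world z) of tin_b between 0.06 and 0.2 m and angle between tin_b's own z axis and vertical below 0.2 rad and contact force between the fingers and tin_b above 1 N and contact force between tin_b and dish below 0.1 N and linear speed of tin_b below 0.05 m/s and distance of each of tin_a, tin_c from where it was at the start of the episode below 0.035 m and angle between each of tin_a, tin_c's own z axis and vertical below 0.1 rad and contact force between the fingers and tin_a below 0.1 N and linear speed of each of tin_a, tin_c below 0.03 m/s and contact force between the fingers and tin_c below 0.1 N) or (horizontal distance between tin_c and dish below 0.035 m and height (world z) of tin_c between 0.06 and 0.2 m and angle between tin_c's own z axis and vertical below 0.2 rad and contact force between the fingers and tin_c above 1 N and contact force between tin_c and dish below 0.1 N and linear speed of tin_c below 0.05 m/s and distance of each of tin_a, tin_b from where it was at the start of the episode below 0.035 m and angle between each of tin_a, tin_b's own z axis and vertical below 0.1 rad and contact force between the fingers and tin_a below 0.1 N and linear speed of each of tin_a, tin_b below 0.03 m/s and contact force between the fingers and tin_b below 0.1 N)) and distance of each of dish, jar_1, jar_2, tape, band, mister, scoop from where it was at the start of the episode below 0.02 m and angle between dish's own z axis and vertical below 0.1 rad); the arm keeps its last pose, push and grip.
It fails at once if a bystander is shoved more than 20 mm, or a jar or the spray bottle tipped (distance of any of jar_1, jar_2, tape, band, mister, scoop from where it was at the start of the episode above 0.02 m or angle between any of jar_1, jar_2, mister's own z axis and vertical above 0.3 rad).
It fails at once if the dish is shoved more than 20 mm or tipped (distance of dish from where it was at the start of the episode above 0.02 m or angle between dish's own z axis and vertical above 0.2 rad).
It fails at once if a tin is dropped: moves faster than 0.3 m/s with no finger on it ((linear speed of tin_a above 0.3 m/s and contact force between the fingers and tin_a below 0.05 N) or (linear speed of tin_b above 0.3 m/s and contact force between the fingers and tin_b below 0.05 N) or (linear speed of tin_c above 0.3 m/s and contact force between the fingers and tin_c below 0.05 N)).
It also fails if it takes over 72 s, if anything falls off the work surface, if the arm or the gripper's body presses on something with over 40 N, if the wrist force passes 120 N, or if a joint passes its speed limit or range.

## Working session

There is one attempt and no reset: what is moved stays moved. The work goes in short steps, Python scripts to look and compute and a shell command to move; the robot and the scene stay as the last step left them, time stands still between calls to the robot, and variables do not carry over. Pictures are saved under pics/ and viewed, at most 10 in all, crops included, and the job is handed in when it is done.

```bash
mkdir -p pics; ls; python3 - <<'E'
from workcell import get_state, eyes, env
import cv2
s=get_state();print(s)
for n in("top","side"):
    print(n,eyes.camera_info(n));cv2.imwrite(f"pics/{n}0.png",cv2.resize(eyes.read_camera(n)[:,:,::-1],(800,600),interpolation=cv2.INTER_CUBIC))
E
```

```text
pics
{'clock': 0.0, 'joint_pos': array([9.79383705e-01, 3.13983084e-01, 4.49605176e-02, 1.30363439e+00,
       3.15439214e-06, 1.43122846e+00]), 'qvel': array([-0.00177681,  0.00117047, -0.00015439, -0.00074257, -0.00052703,
        0.0012223 ]), 'tau': array([ 5.59513428e-04, -4.80630434e+01,  2.98532510e+01,  1.93664973e-02,
       -5.95163829e-05,  7.33543658e-06]), 'tcp_pos': array([0.25073774, 0.51683262, 0.21871123]), 'orientation': array([-3.33974026e-04,  2.24005302e-01,  9.74587482e-01, -8.68302036e-04]), 'wrist_force': array([-0.04638256, -0.64601166, -0.23363728]), 'ft_torque': array([-0.06621151, -0.01692681,  0.01601478]), 'grip_force': 0.0, 'finger_gap': 0.08573846167885951}
top {'fovy': 50.04406350628613, 'cx': 256.2765569056506, 'cy': 186.5122954715364, 'xyz': array([0.35742536, 0.02867819, 1.38770249]), 'orientation': array([ 0.03601639, -0.6980734 ,  0.71392736, -0.04128034])}
side {'fovy': 56.84256189062786, 'cx': 260.4618638706108, 'cy': 188.9410868596142, 'xyz': array([-0.02067761, -0.51497145,  0.85926554]), 'orientation': array([-0.33556413,  0.85382458, -0.37354726,  0.13726888])}
```

View pics/top0.png

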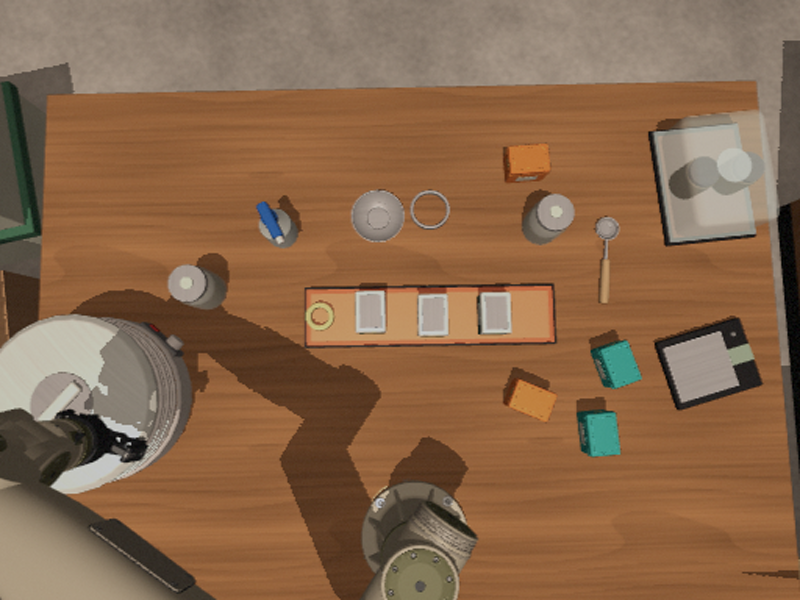

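View pics/side0.png

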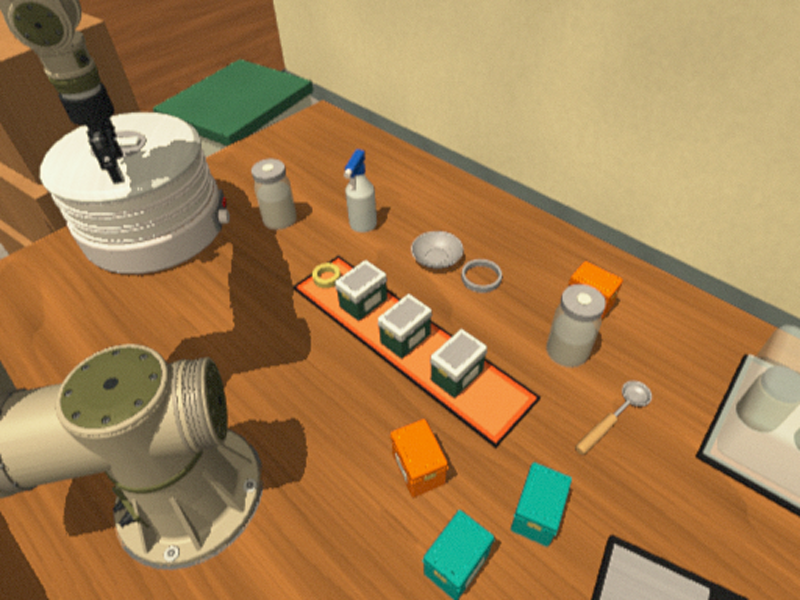

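The three green tins with silver lids are at (370,312), (433,315) and (495,313) in the top picture. The orange boxes at (528,162) and (531,400) and the turquoise ones at (615,363) and (600,433) are decoys by colour. The dish is at (378,216), the ring at (430,210) and the tape at (320,316). I'll confirm in an enlarged crop.

```bash
python3 - <<'E'
import cv2
from workcell import eyes
im=eyes.read_camera("top")[:,:,::-1]
cv2.imwrite("pics/raw.png",im)
c=im[115:227,190:360]; cv2.imwrite("pics/crop1.png",cv2.resize(c,None,fx=4.7,fy=4.7,interpolation=cv2.INTER_CUBIC))
E
```

```text
(no output)
```

View pics/crop1.png

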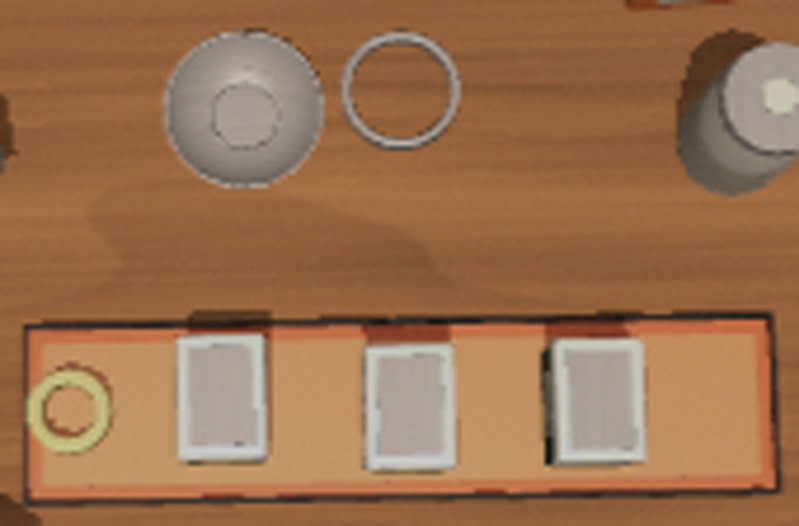

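The crop confirms three green tins with silver lids: tray row centres at crop (222,398), (410,407) and (598,401). The dish rim is centred at (244,108) and the ring at (401,90).

```bash
cat > h.py <<'E'
import numpy as np
from workcell import get_state, eyes, env
from scipy.spatial.transform import Rotation as R
def px2w(uv,z,cam="top"):
    c=eyes.camera_info(cam);q=c["orientation"];M=R.from_quat([*q[1:],q[0]]).as_matrix()
    f=192/np.tan(np.radians(c["fovy"]/2))
    uv=np.atleast_2d(uv);d=np.c_[(uv[:,0]-c["cx"])/f,(uv[:,1]-c["cy"])/f,np.ones(len(uv))]@M.T
    return (c["xyz"]+d*((z-c["xyz"][2])/d[:,2:]))
def toolrot():
    q=get_state()["orientation"];return R.from_quat([*q[1:],q[0]]).as_matrix()
E
python3 - <<'E'
from h import *
cr=lambda a:(np.array(a,float)+.5)/4.7+[190,115]-.5
def rep(n,a,z):
    p=px2w(cr(a),z)
    c=p[:,:2].mean(0);print(n,c.round(4),np.linalg.norm(np.roll(p,-1,0)-p,axis=1).round(3))
    if len(a)==4:
        d=p[1]+p[2]-p[0]-p[3];print("  dir of -y edge: yaw",round(float(np.arctan2(d[0],-d[1])),3), "from x-edge",round(float(np.arctan2(*(p[0]+p[1]-p[2]-p[3])[1::-1])),3))
rep("tray",[(25,326),(770,315),(778,490),(27,502)],.01)
rep("L",[(178,335),(264,334),(267,461),(179,461)],.084)
rep("M",[(366,346),(452,344),(454,469),(367,470)],.084)
rep("R",[(553,340),(640,338),(644,463),(555,464)],.084)
rep("dish",[(164,108),(244,30),(323,108),(244,187)],.028)
rep("band",[(342,90),(401,31),(460,90),(401,149)],.017)
rep("tape",[(26,409),(112,409)],.025)
sc=lambda a:(np.array(a,float)+.5)*.64-.5
print("mister top",px2w(sc([(270,222)]),.17),"jar",px2w(sc([(187,283),(556,211)]),.146))
print("rot\n",toolrot().round(3))
E
```

```text
tray [ 0.457  -0.0445] [0.535 0.126 0.534 0.126]
  dir of -y edge: yaw -0.007 from x-edge 0.001
L [0.4613 0.08  ] [0.058 0.086 0.059 0.085]
  dir of -y edge: yaw -0.017 from x-edge -0.002
M [ 0.4521 -0.0468] [0.058 0.085 0.059 0.084]
  dir of -y edge: yaw -0.005 from x-edge -0.016
R [ 0.4533 -0.1743] [0.059 0.085 0.06  0.084]
  dir of -y edge: yaw -0.005 from x-edge -0.015
dish [0.6734 0.0629] [0.081 0.081 0.081 0.081]
  dir of -y edge: yaw 0.769 from x-edge 0.762
band [ 0.687  -0.0508] [0.061 0.061 0.061 0.061]
  dir of -y edge: yaw 0.771 from x-edge 0.751
tape [0.4603 0.1904] [0.061 0.061]
mister top [[0.63166832 0.26676809 0.17      ]] jar [[ 0.51985243  0.43252243  0.146     ]
 [ 0.64710704 -0.29223732  0.146     ]]
rot
 [[-0.9    0.437 -0.001]
 [ 0.437  0.9   -0.001]
 [ 0.    -0.001 -1.   ]]
```

```bash
python3 -m inch '[0,0,-2,-0.113, 0,0,-2,-0.113, 0,0,-2,-0.113, 0,0,-2,-0.113, 0,0,0,0]' 1 60
python3 -m inch '[-1.4,-2.9,0,0, -1.4,-2.9,0,0, -1.4,-2.9,0,0, -1.4,-2.9,0,0, -1.4,-2.9,0,0]'
python3 -m inch '[-1.4,-2.9,0,0, -1.4,-2.9,0,0, -1.4,-2.9,0,0, -1.4,-2.9,0,0, -1.4,-2.9,0,0]'
python3 -m inch '[-1.4,-2.9,1,0, -1.4,-2.9,2,0, -1.4,-2.9,2,0, -1.4,-2.9,2,0, -1.4,-2.9,1,0]'
python3 -m inch '[0,0,2,0, 0,0,2,0, 0,0,0,0, 0,0,0,0, 0,0,0,0]'
python3 -c "
from h import *
s=get_state();print(s['tcp_pos'].round(4),toolrot().round(3),s['wrist_force'],s['ft_torque'])"
```

```text
clock: 0.57
tcp_pos: [0.2518, 0.5184, 0.3036]
orientation: [0.002, -0.002, 1.0, 0.002]
wrist_force: [-0.1, 1.0, 1.0]
finger_gap: 0.0855
grip_force: 0.0
clock: 0.98
tcp_pos: [0.3211, 0.3709, 0.2988]
orientation: [-0.0, 0.0, 1.0, -0.0]
wrist_force: [0.5, 0.1, 0.1]
finger_gap: 0.0852
grip_force: 0.0
clock: 1.4
tcp_pos: [0.3912, 0.2258, 0.299]
orientation: [-0.0, 0.0, 1.0, -0.0]
wrist_force: [0.6, 0.4, 0.1]
finger_gap: 0.0853
grip_force: 0.0
clock: 1.82
tcp_pos: [0.46, 0.0808, 0.2167]
orientation: [-0.002, 0.001, 1.0, 0.0]
wrist_force: [0.2, 1.4, 0.1]
finger_gap: 0.0854
grip_force: 0.0
clock: 2.23
tcp_pos: [0.4612, 0.0826, 0.1802]
orientation: [0.0, -0.0, 1.0, 0.0]
wrist_force: [0.4, 1.3, 0.3]
finger_gap: 0.0855
grip_force: 0.0
[0.4612 0.0826 0.1802] [[-1. -0.  0.]
 [-0.  1.  0.]
 [-0.  0. -1.]] [0.36885327 1.26715358 0.31260851] [-0.04775334 -0.01034766  0.02933409]
```

```bash
python3 -m inch '[0,-0.25,2,0, 0,0,2,0, 0,0,2,0, 0,0,2,0, 0,0,2,0]' 1 60
python3 -m inch '[0,0,1.5,0, 0,0,1.2,0, 0,0,0.6,0, 0,0,0.2,0, 0,0,0,0]'
python3 - <<'E'
from h import *
import cv2
print(get_state()['tcp_pos'])
cv2.imwrite("pics/s1.png",cv2.resize(eyes.read_camera("side")[120:270,180:340,::-1],None,fx=4,fy=4,interpolation=cv2.INTER_CUBIC))
E
```

```text
clock: 2.65
tcp_pos: [0.4625, 0.0805, 0.0805]
orientation: [0.002, -0.001, 1.0, 0.0]
wrist_force: [-0.3, 0.1, 1.3]
finger_gap: 0.0856
grip_force: 0.0
clock: 3.07
tcp_pos: [0.4618, 0.0802, 0.0452]
orientation: [0.001, -0.0, 1.0, 0.0]
wrist_force: [0.2, 0.6, 0.3]
finger_gap: 0.0855
grip_force: 0.0
[0.46175067 0.08021691 0.04523617]
```

View pics/s1.png

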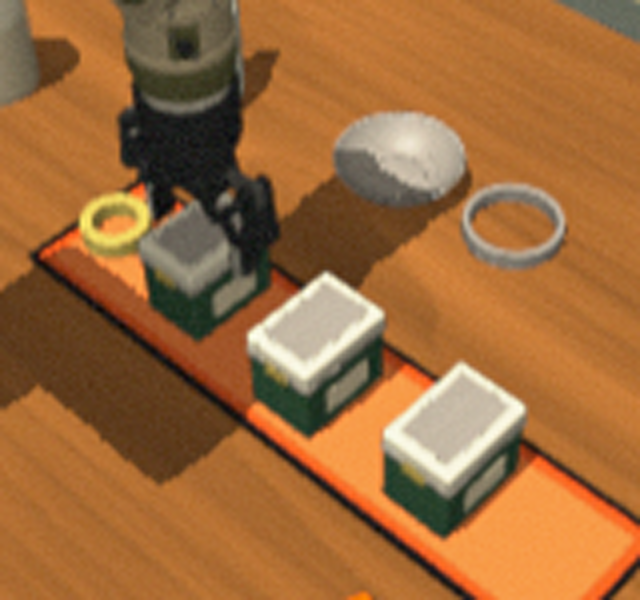

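The fingers straddle the left tin (crop (205,260)), one on each long side, and are clear of its neighbours. Next I close and lift.

```bash
python3 -m inch '[0,0,0,0, 0,0,0,0, 0,0,0,0, 0,0,0,0, 0,0,0,0]' -1 70
python3 -m inch '[0,0,0,0, 0,0,0,0, 0,0,0,0, 0,0,0,0, 0,0,0,0]'
python3 -m inch '[0,0,-0.5,0, 0,0,-1,0, 0,0,-1.5,0, 0,0,-1.5,0, 0,0,-1.5,0]'
python3 -m inch '[0,0,-1.2,0, 0,0,-0.8,0, 0,0,-0,0, 0,0,0,0, 0,0,0,0]'
python3 -c "
from h import *
s=get_state();print(s['tcp_pos'].round(4),s['wrist_force'],s['ft_torque'])"
```

```text
clock: 3.53
tcp_pos: [0.462, 0.0803, 0.046]
orientation: [0.001, -0.0, 1.0, 0.0]
wrist_force: [-2.1, 1.5, 5.8]
finger_gap: 0.0583
grip_force: 74.8
clock: 3.95
tcp_pos: [0.462, 0.0803, 0.0459]
orientation: [0.001, -0.0, 1.0, 0.0]
wrist_force: [-0.8, 1.1, 6.1]
finger_gap: 0.0585
grip_force: 74.8
clock: 4.37
tcp_pos: [0.4603, 0.0798, 0.1049]
orientation: [-0.001, -0.0, 1.0, -0.0]
wrist_force: [0.1, 0.6, -4.2]
finger_gap: 0.0587
grip_force: 75.8
clock: 4.78
tcp_pos: [0.4605, 0.0798, 0.1238]
orientation: [-0.001, -0.0, 1.0, 0.0]
wrist_force: [-0.6, -0.0, -4.4]
finger_gap: 0.0587
grip_force: 76.1
[0.4605 0.0798 0.1238] [-0.6157298  -0.03482801 -4.43598374] [-0.05432967  0.02237344  0.00766827]
```

```bash
cat > t.py <<'E'
from h import *
s=get_state();print('  >>',s['clock'].__round__(2),s['tcp_pos'].round(4),s['wrist_force'].round(2),s['ft_torque'].round(4))
E
python3 -m inch '[1,0,0,0, 2,0,0,0, 1,0,0,0, 0,0,0,0, 0,0,0,0]' >/dev/null; python3 t.py
python3 -m inch '[-4,0,0,0, -4,0,0,0, 0,0,0,0, 0,0,0,0, 0,0,0,0]' >/dev/null; python3 t.py
python3 -m inch '[4,0,0,0, 4,0,0,0, 0,0,0,0, 0,0,0,0, 0,0,0,0]' >/dev/null; python3 t.py
python3 -m inch '[-4,0,0,0, -4,0,0,0, 0,0,0,0, 0,0,0,0, 0,0,0,0]' >/dev/null; python3 t.py
python3 -m inch '[4,0,0,0, 4,0,0,0, 0,0,0,0, 0,0,0,0, 0,0,0,0]' >/dev/null; python3 t.py
python3 -m inch '[0,0,0,0, 0,0,0,0, 0,0,0,0, 0,0,0,0, 0,0,0,0]' >/dev/null; python3 t.py
python3 -m inch '[-4,0,0,0, -4,0,0,0, 0,0,0,0, 0,0,0,0, 0,0,0,0]' >/dev/null; python3 t.py
python3 -m inch '[0,0,0,0, 0,0,0,0, 0,0,0,0, 0,0,0,0, 0,0,0,0]' >/dev/null; python3 t.py
```

```text
>> 5.2 [0.4203 0.08   0.1243] [ 0.48 -0.76 -3.62] [ 0.0031 -0.0509 -0.0726]
  >> 5.62 [0.5012 0.0798 0.1239] [-0.91  0.48 -3.9 ] [ 0.0168  0.0817 -0.0066]
  >> 6.03 [0.4209 0.08   0.1252] [ 1.07  0.29 -3.35] [-0.0116 -0.0923 -0.0273]
  >> 6.45 [0.5016 0.0798 0.1243] [ 0.03 -0.37 -4.21] [ 0.0515 -0.0084 -0.0164]
  >> 6.87 [0.4212 0.08   0.1254] [-0.08  0.22 -3.73] [-0.066  -0.0026 -0.0472]
  >> 7.28 [0.4216 0.0798 0.1246] [ 0.5   0.45 -4.7 ] [-0.0054  0.034   0.0336]
  >> 7.7 [0.5006 0.0798 0.1238] [-0.97 -0.68 -4.37] [-0.0298  0.1077  0.0327]
  >> 8.12 [0.5009 0.0799 0.125 ] [-0.73 -1.17 -4.84] [-0.0005 -0.017  -0.0076]
```

```bash
cat > avg.py <<'E'
from h import *
T=[];F=[];U=[];t0=get_state()['clock']
for i in range(20):
    eyes.read_camera("top");s=get_state();T.append(s['ft_torque']);F.append(s['wrist_force']);U.append(s['tau'])
print('  x',s['tcp_pos'].round(4),'dt',round(s['clock']-t0,2),'T',np.mean(T,0).round(4),'sd',np.std(T,0).round(3),'F',np.mean(F,0).round(2),'tau',np.mean(U,0).round(3))
E
python3 avg.py
python3 -m inch '[4,0,0,0, 4,0,0,0, 0,0,0,0, 0,0,0,0, 0,0,0,0]' >/dev/null; python3 t.py; python3 avg.py
```

```text
x [0.5012 0.0799 0.1246] dt 1.0 T [-0.0037  0.0118  0.0057] sd [0.041 0.027 0.027] F [ 0.23  0.03 -4.12] tau [ 4.0000e-03 -4.3466e+01  2.9283e+01 -3.0000e-03  0.0000e+00 -0.0000e+00]
  >> 9.53 [0.4218 0.0799 0.1251] [ 1.32 -0.01 -4.21] [-0.0286 -0.0696  0.0029]
  x [0.4212 0.0799 0.1246] dt 1.0 T [0.0037 0.0129 0.0071] sd [0.023 0.033 0.026] F [-0.03 -0.2  -3.94] tau [ 1.9000e-02 -3.4342e+01  2.8811e+01  9.0000e-03  1.0000e-03 -0.0000e+00]
```

```bash
python3 -m inch '[-1,0,0,0, -2,0,0,0, -1,0,0,0, 0,0,1,0, 0,0,1.5,0]' >/dev/null
python3 -m inch '[0,0,1.5,0, 0,0,1.5,0, 0,0,1,0, 0,0,0.5,0, 0,0,0.4,0]'
python3 -m inch '[0,0,0.3,0, 0,0,0.2,0, 0,0,0.1,0, 0,0,0,0, 0,0,0,0]'
python3 -m inch '[0,0,0,0, 0,0,0,0, 0,0,0,0, 0,0,0,0, 0,0,0,0]' 1
python3 -m inch '[0,0,0,0, 0,0,-0.5,0, 0,0,-1,0, 0,0,-2,0, 0,0,-2,0]'
python3 -m inch '[0,0,-2,0, 0,0,-2,0, 0,0,-2,0, 0,0,-1,0, 0,0,0,0]'; python3 t.py
```

```text
clock: 11.37
tcp_pos: [0.4599, 0.0799, 0.0493]
orientation: [-0.001, -0.0, 1.0, 0.0]
wrist_force: [-0.0, 0.4, -3.8]
finger_gap: 0.0586
grip_force: 79.4
clock: 11.78
tcp_pos: [0.4611, 0.0799, 0.046]
orientation: [0.0, -0.0, 1.0, -0.0]
wrist_force: [-4.6, 1.0, 5.7]
finger_gap: 0.0586
grip_force: 80.3
clock: 12.2
tcp_pos: [0.4616, 0.0799, 0.0448]
orientation: [0.0, -0.0, 1.0, 0.0]
wrist_force: [0.1, 0.9, 0.1]
finger_gap: 0.0854
grip_force: 0.0
clock: 12.62
tcp_pos: [0.4603, 0.0799, 0.0999]
orientation: [-0.001, -0.0, 1.0, 0.0]
wrist_force: [-0.1, -1.1, 0.7]
finger_gap: 0.0852
grip_force: 0.0
clock: 13.03
tcp_pos: [0.4629, 0.0799, 0.1721]
orientation: [0.002, -0.0, 1.0, 0.0]
wrist_force: [0.5, 0.5, -0.2]
finger_gap: 0.0852
grip_force: 0.0
  >> 13.03 [0.4629 0.0799 0.1721] [ 0.46  0.47 -0.2 ] [-0.0051  0.0694  0.0017]
```

```bash
python3 -m inch '[0.2,-2.5,0,0, 0.2,-2.5,0,0, 0.2,-2.5,0,0, 0.2,-2.5,0,0, 0.1,-2.67,0,0]' 
python3 -m inch '[0,0,1,0, 0,0,2,0, 0,0,2,0, 0,0,1,0, 0,0,0,0]'; python3 t.py
python3 - <<'E'
from h import *
import cv2
a=eyes.read_camera("side")[130:280,180:340,::-1]
b=eyes.read_camera("top")[150:250,200:340,::-1]
cv2.imwrite("pics/s2.png",np.hstack([cv2.resize(a,(400,375)),cv2.resize(b,(400,375))]))
E
```

```text
clock: 13.45
tcp_pos: [0.4511, -0.0474, 0.1682]
orientation: [-0.001, -0.0, 1.0, 0.0]
wrist_force: [0.1, -0.2, 0.1]
finger_gap: 0.0856
grip_force: 0.0
clock: 13.87
tcp_pos: [0.4493, -0.0457, 0.1059]
orientation: [-0.003, -0.0, 1.0, 0.001]
wrist_force: [-1.1, -0.1, -0.4]
finger_gap: 0.0851
grip_force: 0.0
  >> 13.87 [ 0.4493 -0.0457  0.1059] [-1.13 -0.15 -0.38] [-0.0421 -0.0071  0.0064]
```

View pics/s2.png

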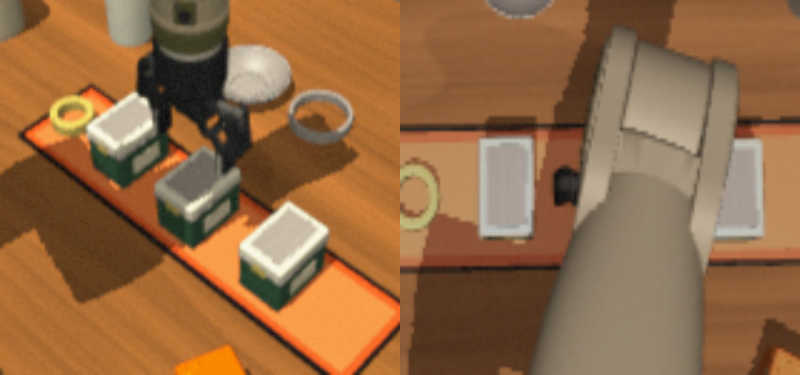

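The left tin stands upright in its place (crop (125,135) side, (506,187) top), and the open fingers are centred over the middle tin (198,190). I go down, grip and lift.

```bash
python3 -m inch '[0,0,2,0, 0,0,2,0, 0,0,1.5,0, 0,0,0.5,0, 0,0,0.1,0]'
python3 -m inch '[0,0,0,0, 0,0,0,0, 0,0,0,0, 0,0,0,0, 0,0,0,0]' -1 70
python3 -m inch '[0,0,-0.5,0, 0,0,-1,0, 0,0,-1.5,0, 0,0,-1.5,0, 0,0,-1.5,0]'
python3 -m inch '[0,0,-1.2,0, 0,0,-0.8,0, 0,0,-0,0, 0,0,0,0, 0,0,0,0]'; python3 t.py
python3 -m inch '[1,0,0,0, 2,0,0,0, 1,0,0,0, 0,0,0,0, 0,0,0,0]' >/dev/null; python3 t.py
python3 -m inch '[-4,0,0,0, -4,0,0,0, 0,0,0,0, 0,0,0,0, 0,0,0,0]' >/dev/null; python3 t.py
python3 -m inch '[4,0,0,0, 4,0,0,0, 0,0,0,0, 0,0,0,0, 0,0,0,0]' >/dev/null; python3 t.py
python3 -m inch '[-4,0,0,0, -4,0,0,0, 0,0,0,0, 0,0,0,0, 0,0,0,0]' >/dev/null; python3 t.py
python3 avg.py
python3 -m inch '[4,0,0,0, 4,0,0,0, 0,0,0,0, 0,0,0,0, 0,0,0,0]' >/dev/null; python3 t.py
python3 avg.py
```

```text
clock: 14.38
tcp_pos: [0.4518, -0.0464, 0.0482]
orientation: [-0.001, -0.0, 1.0, 0.0]
wrist_force: [-0.4, 0.2, -0.1]
finger_gap: 0.0856
grip_force: 0.0
clock: 14.8
tcp_pos: [0.4535, -0.0473, 0.0502]
orientation: [0.002, -0.0, 1.0, -0.001]
wrist_force: [-1.5, -0.7, 5.8]
finger_gap: 0.0582
grip_force: 76.7
clock: 15.22
tcp_pos: [0.4515, -0.0465, 0.1091]
orientation: [-0.001, -0.0, 1.0, 0.0]
wrist_force: [0.5, 0.1, -3.5]
finger_gap: 0.0586
grip_force: 75.9
clock: 15.63
tcp_pos: [0.4515, -0.0466, 0.1278]
orientation: [-0.001, -0.0, 1.0, 0.0]
wrist_force: [0.3, 0.2, -4.9]
finger_gap: 0.0583
grip_force: 76.1
  >> 15.63 [ 0.4515 -0.0466  0.1278] [ 0.28  0.25 -4.92] [-0.0172  0.0252 -0.0109]
  >> 16.05 [ 0.4114 -0.0467  0.1284] [ 0.5   0.09 -3.99] [-0.0148 -0.0793  0.0351]
  >> 16.47 [ 0.4925 -0.0468  0.1279] [-0.69  0.71 -4.24] [-0.0007  0.081  -0.0127]
  >> 16.88 [ 0.4121 -0.0469  0.1291] [ 0.16  0.17 -4.03] [-0.0294 -0.1143  0.0446]
  >> 17.3 [ 0.4929 -0.0469  0.1284] [-0.5  -0.01 -3.45] [ 0.0158  0.0961 -0.0175]
  x [ 0.4922 -0.0468  0.1286] dt 1.0 T [-0.0088  0.0677  0.0022] sd [0.032 0.034 0.024] F [-0.1  -0.03 -3.9 ] tau [ 2.0000e-03 -4.1872e+01  2.9488e+01 -6.9000e-02  1.3000e-02 -0.0000e+00]
  >> 18.72 [ 0.4128 -0.047   0.1291] [ 1.19 -1.05 -3.37] [-0.0177 -0.1214 -0.051 ]
  x [ 0.4122 -0.0468  0.1286] dt 1.0 T [ 0.0017 -0.0408  0.0004] sd [0.037 0.024 0.022] F [-0.07  0.13 -4.21] tau [ 1.0000e-03 -3.2655e+01  2.8929e+01  5.5000e-02 -1.4000e-02  0.0000e+00]
```

The torque about y moves from +0.068 to −0.041 N·m between the two ends. The washers should give about 0.095, and the left tin gave 0, so the middle tin is the one. I set it down and still shake the right one.

```bash
python3 -m inch '[-1,0,0,0, -2,0,0,0, -1,0,0,0, 0,0,1,0, 0,0,1.5,0]' >/dev/null
python3 -m inch '[0,0,1.5,0, 0,0,1.5,0, 0,0,1,0, 0,0,0.5,0, 0,0,0.4,0]'
python3 -m inch '[0,0,0.3,0, 0,0,0.2,0, 0,0,0.1,0, 0,0,0,0, 0,0,0,0]'
python3 -m inch '[0,0,0,0, 0,0,0,0, 0,0,0,0, 0,0,0,0, 0,0,0,0]' 1
python3 -m inch '[0,0,0,0, 0,0,-0.5,0, 0,0,-1,0, 0,0,-2,0, 0,0,-2,0]'
python3 -m inch '[0,0,-2,0, 0,0,-2,0, 0,0,-2,0, 0,0,-1,0, 0,0,0,0]'; python3 t.py
python3 -m inch '[0,-2.5,0,0, 0,-2.5,0,0, 0,-2.5,0,0, 0,-2.5,0,0, 0,-2.75,0,0]' 
python3 -m inch '[0,0,1,0, 0,0,2,0, 0,0,2,0, 0,0,1,0, 0,0,0,0]'; python3 t.py
python3 - <<'E'
from h import *
import cv2
a=eyes.read_camera("side")[130:280,180:340,::-1]
b=eyes.read_camera("top")[150:250,200:340,::-1]
cv2.imwrite("pics/s3.png",np.hstack([cv2.resize(a,(400,375)),cv2.resize(b,(400,375))]))
E
```

```text
clock: 20.55
tcp_pos: [0.4523, -0.0467, 0.0539]
orientation: [-0.0, -0.0, 1.0, 0.0]
wrist_force: [0.2, -0.2, -3.7]
finger_gap: 0.0583
grip_force: 80.1
clock: 20.97
tcp_pos: [0.4527, -0.0469, 0.0502]
orientation: [0.001, -0.0, 1.0, -0.0]
wrist_force: [-4.0, 1.5, 6.5]
finger_gap: 0.0583
grip_force: 81.2
clock: 21.38
tcp_pos: [0.4525, -0.0469, 0.0488]
orientation: [0.0, -0.0, 1.0, -0.0]
wrist_force: [0.1, 0.3, 0.1]
finger_gap: 0.085
grip_force: 0.0
clock: 21.8
tcp_pos: [0.4514, -0.0466, 0.1039]
orientation: [-0.001, -0.0, 1.0, 0.0]
wrist_force: [0.5, -0.5, 0.5]
finger_gap: 0.0853
grip_force: 0.0
clock: 22.22
tcp_pos: [0.4538, -0.0473, 0.176]
orientation: [0.002, -0.0, 1.0, -0.001]
wrist_force: [-0.0, 0.2, -0.0]
finger_gap: 0.0854
grip_force: 0.0
  >> 22.22 [ 0.4538 -0.0473  0.176 ] [-0.04  0.17 -0.01] [-0.0197 -0.0621 -0.0147]
clock: 22.63
tcp_pos: [0.4514, -0.1747, 0.1722]
orientation: [-0.001, -0.0, 1.0, 0.001]
wrist_force: [0.1, 0.0, 0.3]
finger_gap: 0.0855
grip_force: 0.0
clock: 23.05
tcp_pos: [0.4498, -0.1727, 0.1102]
orientation: [-0.003, -0.0, 1.0, 0.002]
wrist_force: [-0.6, 0.7, 1.0]
finger_gap: 0.0852
grip_force: 0.0
  >> 23.05 [ 0.4498 -0.1727  0.1102] [-0.57  0.66  0.96] [-0.0282  0.0036  0.0044]
```

View pics/s3.png

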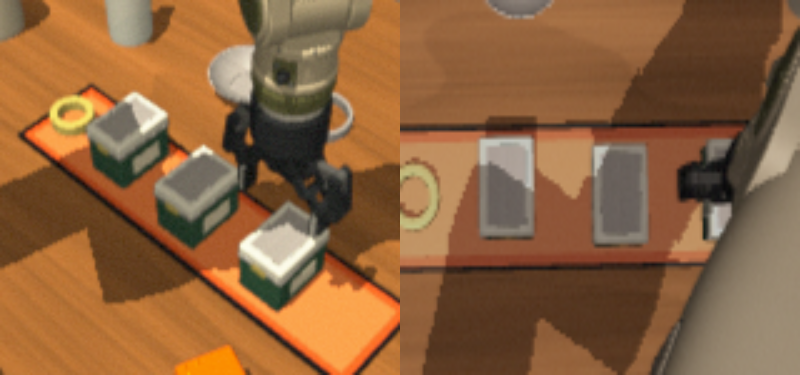

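The left and middle tins stand upright in place (top crop (506,187) and (620,193)), and the gripper is over the right tin (283,250). Now the right tin, averaged briefly as a cross-check, then set down.

```bash
python3 -m inch '[0,0,2,0, 0,0,2,0, 0,0,1.5,0, 0,0,0.7,0, 0,0,0.3,0]'
python3 -m inch '[0,0,0,0, 0,0,0,0, 0,0,0,0, 0,0,0,0, 0,0,0,0]' -1 70
python3 -m inch '[0,0,-0.5,0, 0,0,-1,0, 0,0,-1.5,0, 0,0,-1.5,0, 0,0,-1.5,0]'
python3 -m inch '[0,0,-1.2,0, 0,0,-0.8,0, 0,0,-0,0, 0,0,0,0, 0,0,0,0]'; python3 t.py
python3 -m inch '[1,0,0,0, 2,0,0,0, 1,0,0,0, 0,0,0,0, 0,0,0,0]' >/dev/null; python3 t.py
python3 -m inch '[-4,0,0,0, -4,0,0,0, 0,0,0,0, 0,0,0,0, 0,0,0,0]' >/dev/null; python3 t.py
python3 -m inch '[4,0,0,0, 4,0,0,0, 0,0,0,0, 0,0,0,0, 0,0,0,0]' >/dev/null; python3 t.py
python3 -m inch '[-4,0,0,0, -4,0,0,0, 0,0,0,0, 0,0,0,0, 0,0,0,0]' >/dev/null; python3 t.py
python3 avg.py
python3 -m inch '[4,0,0,0, 4,0,0,0, 0,0,0,0, 0,0,0,0, 0,0,0,0]' >/dev/null; python3 t.py
python3 avg.py
```

```text
clock: 23.57
tcp_pos: [0.4522, -0.1741, 0.0484]
orientation: [-0.0, -0.0, 1.0, 0.0]
wrist_force: [0.1, -0.9, -0.3]
finger_gap: 0.0854
grip_force: 0.0
clock: 23.98
tcp_pos: [0.4534, -0.1753, 0.0503]
orientation: [0.001, -0.0, 1.0, -0.001]
wrist_force: [-1.2, -1.7, 6.3]
finger_gap: 0.0582
grip_force: 76.1
clock: 24.4
tcp_pos: [0.4516, -0.1738, 0.1093]
orientation: [-0.001, -0.0, 1.0, 0.001]
wrist_force: [0.3, -0.9, -4.7]
finger_gap: 0.0583
grip_force: 76.1
clock: 24.82
tcp_pos: [0.4516, -0.1739, 0.1279]
orientation: [-0.001, -0.0, 1.0, 0.0]
wrist_force: [0.1, -0.4, -4.2]
finger_gap: 0.0583
grip_force: 76.4
  >> 24.82 [ 0.4516 -0.1739  0.1279] [ 0.09 -0.43 -4.24] [-0.0197  0.0051 -0.0197]
  >> 25.23 [ 0.4114 -0.1742  0.1283] [-0.11 -0.19 -3.78] [ 0.0187 -0.0583 -0.0062]
  >> 25.65 [ 0.4923 -0.174   0.1279] [ 0.05  0.57 -5.02] [0.0323 0.0443 0.0272]
  >> 26.07 [ 0.4118 -0.1745  0.1291] [-0.08 -0.15 -4.7 ] [-0.0332 -0.0755 -0.0301]
  >> 26.48 [ 0.4925 -0.1741  0.1283] [ 0.47  0.07 -4.58] [-0.0078  0.0103  0.0031]
  x [ 0.4922 -0.1743  0.1285] dt 1.0 T [ 0.0019  0.0084 -0.0056] sd [0.033 0.033 0.021] F [-0.09  0.15 -4.4 ] tau [ 2.7000e-02 -4.5243e+01  2.9761e+01 -2.3000e-02  5.0000e-03 -0.0000e+00]
  >> 27.9 [ 0.4127 -0.1748  0.1291] [ 0.2  -0.38 -4.21] [-0.0497 -0.0083  0.0067]
  x [ 0.4122 -0.1744  0.1286] dt 1.0 T [-0.005   0.0007  0.0023] sd [0.027 0.031 0.024] F [ 0.17  0.03 -4.35] tau [-1.9000e-02 -3.6726e+01  2.9226e+01  3.0000e-03  1.0000e-03  0.0000e+00]
```

The right tin shows no shift, so it is packed. I set it down and fetch the middle one.

```bash
python3 -m inch '[-1,0,0,0, -2,0,0,0, -1,0,0,0, 0,0,1,0, 0,0,1.5,0]' >/dev/null
python3 -m inch '[0,0,1.5,0, 0,0,1.5,0, 0,0,1,0, 0,0,0.5,0, 0,0,0.4,0]'
python3 -m inch '[0,0,0.3,0, 0,0,0.2,0, 0,0,0.1,0, 0,0,0,0, 0,0,0,0]'
python3 -m inch '[0,0,0,0, 0,0,0,0, 0,0,0,0, 0,0,0,0, 0,0,0,0]' 1
python3 -m inch '[0,0,0,0, 0,0,-0.5,0, 0,0,-1,0, 0,0,-2,0, 0,0,-2,0]'
python3 -m inch '[0,0,-2,0, 0,0,-2,0, 0,0,-2,0, 0,0,-1,0, 0,0,0,0]'; python3 t.py
python3 -m inch '[0,2.5,0,0, 0,2.5,0,0, 0,2.5,0,0, 0,2.5,0,0, 0,2.75,0,0]' 
python3 -m inch '[0,0,1,0, 0,0,2,0, 0,0,2,0, 0,0,1,0, 0,0,0,0]'; python3 t.py
python3 - <<'E'
from h import *
import cv2
a=eyes.read_camera("side")[130:280,180:340,::-1]
b=eyes.read_camera("top")[110:260,200:360,::-1]
cv2.imwrite("pics/s4.png",np.hstack([cv2.resize(a,(400,375)),cv2.resize(b,(400,375))]))
E
```

```text
clock: 29.73
tcp_pos: [0.4517, -0.174, 0.0537]
orientation: [-0.001, -0.0, 1.0, 0.0]
wrist_force: [-0.4, -0.2, -4.6]
finger_gap: 0.0585
grip_force: 80.8
clock: 30.15
tcp_pos: [0.4524, -0.1745, 0.0503]
orientation: [0.001, -0.0, 1.0, -0.0]
wrist_force: [-4.5, 0.5, 4.9]
finger_gap: 0.058
grip_force: 81.9
clock: 30.57
tcp_pos: [0.4526, -0.1745, 0.0488]
orientation: [0.0, -0.0, 1.0, -0.0]
wrist_force: [-0.3, 0.5, -0.3]
finger_gap: 0.0854
grip_force: 0.0
clock: 30.98
tcp_pos: [0.4517, -0.174, 0.1044]
orientation: [-0.001, -0.0, 1.0, 0.0]
wrist_force: [0.9, 0.1, 0.4]
finger_gap: 0.0854
grip_force: 0.0
clock: 31.4
tcp_pos: [0.4538, -0.1752, 0.1766]
orientation: [0.002, -0.0, 1.0, -0.001]
wrist_force: [0.3, 0.1, -0.2]
finger_gap: 0.0852
grip_force: 0.0
  >> 31.4 [ 0.4538 -0.1752  0.1766] [ 0.27  0.12 -0.17] [-0.0482  0.0123  0.0487]
clock: 31.82
tcp_pos: [0.4514, -0.0458, 0.1725]
orientation: [-0.001, 0.0, 1.0, 0.0]
wrist_force: [0.9, -0.4, 0.3]
finger_gap: 0.0852
grip_force: 0.0
clock: 32.23
tcp_pos: [0.4495, -0.0464, 0.1102]
orientation: [-0.003, -0.0, 1.0, 0.001]
wrist_force: [0.2, 0.4, 0.1]
finger_gap: 0.0856
grip_force: 0.0
  >> 32.23 [ 0.4495 -0.0464  0.1102] [0.2  0.44 0.12] [ 0.0333  0.0533 -0.0606]
```

View pics/s4.png

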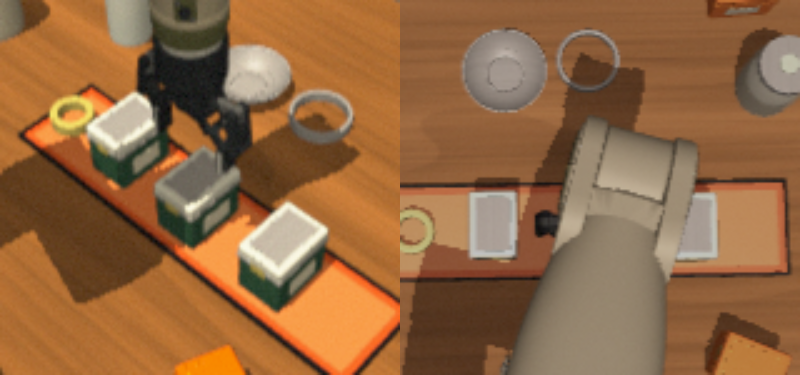

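All three stand in place, the dish is undisturbed (504,70), and the fingers are over the middle tin. I grip it, lift it and carry it to the dish.

```bash
python3 -m inch '[0,0,2,0, 0,0,2,0, 0,0,1.5,0, 0,0,0.7,0, 0,0,0.3,0]'
python3 -m inch '[0,0,0,0, 0,0,0,0, 0,0,0,0, 0,0,0,0, 0,0,0,0]' -1 70
python3 -m inch '[0,0,-0.5,0, 0,0,-1,0, 0,0,-1.5,0, 0,0,-1.5,0, 0,0,-1.5,0]'
python3 -m inch '[0,0,-1.5,0, 0,0,-1.5,0, 0,0,-1.5,0, 0,0,-0.9,0, 0,0,0,0]'; python3 t.py
python3 -m inch '[-0.7,0.4,0,0, -1.5,0.7,0,0, -2.2,1.1,0,0, -2.2,1.1,0,0, -2.2,1.1,0,0]'
python3 -m inch '[-2.2,1.1,0,0, -2.2,1.1,0,0, -2.2,1.1,0,0, -2.2,1.1,0,0, -2.2,1.1,0,0]'
python3 -m inch '[-1.5,0.7,0,0, -1,0.4,0,0, -0.4,0.1,0,0, 0,0,0,0, 0,0,0,0]'; python3 t.py
```

```text
clock: 32.75
tcp_pos: [0.4519, -0.047, 0.0481]
orientation: [-0.0, 0.0, 1.0, 0.0]
wrist_force: [-0.6, -0.2, 0.2]
finger_gap: 0.0856
grip_force: 0.0
clock: 33.17
tcp_pos: [0.4532, -0.0469, 0.05]
orientation: [0.001, -0.0, 1.0, -0.0]
wrist_force: [-0.9, 1.9, 6.6]
finger_gap: 0.0585
grip_force: 76.8
clock: 33.58
tcp_pos: [0.4515, -0.0467, 0.109]
orientation: [-0.001, -0.0, 1.0, 0.0]
wrist_force: [0.0, -0.9, -5.2]
finger_gap: 0.0584
grip_force: 76.0
clock: 34.0
tcp_pos: [0.4533, -0.0472, 0.1645]
orientation: [0.002, -0.0, 1.0, -0.0]
wrist_force: [0.2, -0.3, -4.4]
finger_gap: 0.0588
grip_force: 76.2
  >> 34.0 [ 0.4533 -0.0472  0.1645] [ 0.21 -0.27 -4.42] [ 0.003  -0.062   0.0099]
clock: 34.42
tcp_pos: [0.5407, -0.0019, 0.161]
orientation: [-0.001, 0.0, 1.0, 0.0]
wrist_force: [0.6, -0.0, -3.3]
finger_gap: 0.0586
grip_force: 76.1
clock: 34.83
tcp_pos: [0.6507, 0.0534, 0.1602]
orientation: [-0.001, -0.0, 1.0, 0.0]
wrist_force: [-0.5, 0.6, -3.8]
finger_gap: 0.0587
grip_force: 76.1
clock: 35.25
tcp_pos: [0.6783, 0.0643, 0.1611]
orientation: [-0.001, -0.0, 1.0, 0.0]
wrist_force: [-1.0, -0.8, -3.3]
finger_gap: 0.0584
grip_force: 76.2
  >> 35.25 [0.6783 0.0643 0.1611] [-1.   -0.76 -3.28] [-0.0018 -0.0248  0.0024]
```

```bash
python3 -m inch '[1.5,-0.1,0,0, 2,0,0,0, 0.5,0,0,0, 0,0,0,0, 0,0,0,0]' >/dev/null; python3 t.py
python3 -m inch '[-4,0,0,0, -3,0,0,0, 0,0,0,0, 0,0,0,0, 0,0,0,0]' >/dev/null; python3 t.py
python3 -m inch '[4,0,0,0, 3,0,0,0, 0,0,0,0, 0,0,0,0, 0,0,0,0]' >/dev/null; python3 t.py
python3 -m inch '[-4,0,0,0, -3,0,0,0, 0,0,0,0, 0,0,0,0, 0,0,0,0]' >/dev/null; python3 t.py
python3 -m inch '[4,0,0,0, 3,0,0,0, 0,0,0,0, 0,0,0,0, 0,0,0,0]' >/dev/null; python3 t.py
python3 -m inch '[-1,0,0,0, -1.5,0,0,0, -1,0,0,0, 0,0,0,0, 0,0,0,0]' >/dev/null; python3 t.py
python3 -m inch '[0,0,0,0, 0,0,0,0, 0,0,0,0, 0,0,0,0, 0,0,0,0]'
python3 - <<'E'
from h import *
import cv2
print(get_state()['tcp_pos'],abs(get_state()['qvel']).max())
a=eyes.read_camera("side")[90:240,190:350,::-1]
b=eyes.read_camera("top")[90:240,190:350,::-1]
cv2.imwrite("pics/s5.png",np.hstack([cv2.resize(a,(400,375)),cv2.resize(b,(400,375))]))
E
```

```text
>> 35.67 [0.6391 0.0629 0.1632] [ 0.18  0.63 -3.96] [-0.0652  0.0015 -0.0238]
  >> 36.08 [0.7094 0.063  0.1619] [-0.93  0.02 -4.25] [-0.0259  0.0471 -0.0309]
  >> 36.5 [0.6389 0.0633 0.164 ] [-0.02  0.23 -4.01] [ 0.0519 -0.0768 -0.0062]
  >> 36.92 [0.7096 0.0631 0.1626] [ 0.05  0.14 -3.96] [-0.0119  0.0278  0.0161]
  >> 37.33 [0.639  0.0633 0.1642] [ 0.35  0.04 -4.67] [ 0.0233 -0.09    0.0101]
  >> 37.75 [0.6751 0.0631 0.1631] [ 0.26 -0.03 -3.61] [-0.0027 -0.0326 -0.0423]
clock: 38.17
tcp_pos: [0.6739, 0.0633, 0.1628]
orientation: [0.0, -0.0, 1.0, 0.0]
wrist_force: [0.1, -0.3, -4.3]
finger_gap: 0.0582
grip_force: 79.5
[0.67392166 0.06327777 0.16281072] 0.0034298979697406544
```

View pics/s5.png

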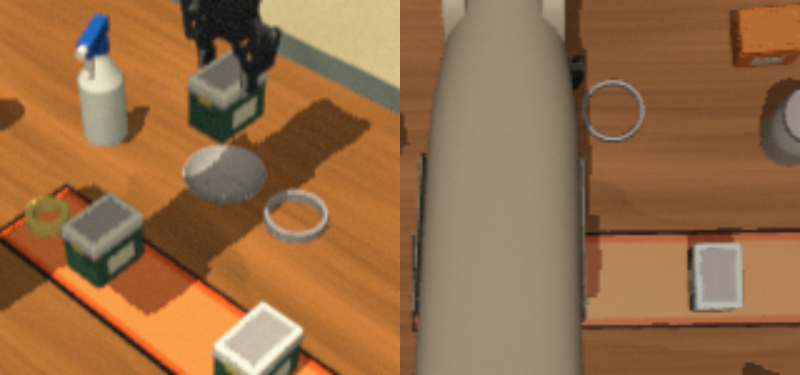

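The tin is held upright over the dish (side crop (227,95) above (225,173)). The other two stand in place and nothing else has moved, so I hand in.

```bash
python3 -c "
from workcell import env
print(env.hand_in())"
```

```text
the job is handed in; nothing more can be done
None
```

The middle tin was the one that rattled: I shook it again over the dish and handed in with it held there, upright and still, about 9 cm above the rim, with the other two back in their places; the hand-in reported no verdict.

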